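# Index a decorating wheel to its next hidden division

### The job

The dish on the decorating wheel is ready for its next division: pull up the wheel's black knob to free the spring index pin, turn the wheel anticlockwise (seen from above) and let the pin snap fully home in the very next hole, so that the wheel is locked there. The holes are hidden and their spacing is not known, so let the pin down again once it is past its old hole, push the wheel gently round until it clicks, and stop there without forcing it on against the pin. Keep the dish centred on the wheel, disturb nothing else and let go of everything.

Things in the scene. Friction and masses are not known exactly. Their poses are not given: they have to be found in the camera images.
- wheel_center (a point): centre of the flat top face of the decorating wheel: a grooved light grey metal disc, 226 mm across, 28 mm deep at the rim, on a dark cast stand that is fixed to the table; its face is 88 mm above the table. z is the wheel's upright axis; x points from the axis towards the pull knob and turns with the wheel
- wheel (a joint): turn of the wheel from its first hole, rad; 0 at the start, grows anticlockwise seen from above. Turning it takes about 2 N at the knob with the pin up and 3 to 6 N with the pin riding on the plate; with the pin in a hole it has about 0.02 rad of play either way and is locked. The next hole lies somewhere between 0.70 and 1.10 rad, differently each time, hidden under the wheel; there is none in between and the one after lies at 2.0 rad
- knob (a point): middle of the head of the black ribbed pull knob, which stands upright on the wheel's face 93 mm from the axis and turns with the wheel. The head is a cylinder 27 mm across and 18 mm high with an upright axis, its middle 28 mm above the wheel's face when the pin is home; under it are a 15 mm wide steel sleeve and a 21 mm wide nut, up to 13 mm above the face. A red band on the stem shows under the knob while the pin is not home. z is up
- plunger (a joint): lift of the knob and its pin, m: 0 fully home in a hole, 0.007 to 0.008 riding on the plate between holes, 0.014 fully up. A spring pushes it down, about 4 N at 0 and 8 N fully up; released over the plate, it rides there and drops by itself when the wheel brings it over a hole
- index_pin: steel pin under the knob, 9 mm thick, round tip, out of sight under the wheel; it enters a hole 8 mm deep. It moves with the knob. Its origin lies on the knob's axis, 28 mm under the middle of the knob's head. It is not made to be forced sideways with more than 40 N
- dish: loose black stoneware dish, 79 mm across, 28 mm high, standing in the middle of the wheel; its origin is the centre of its underside, z up
- ink_pad: black ink pad, 57x80x14 mm, lying on the table right of the wheel; origin at the centre of its underside; bystander
- block_stamp: small wooden block stamp, 28x34x20 mm, lying on the ink pad; origin at the centre of its underside; bystander
- egg: turned wooden egg, 43 mm across, 57 mm high, standing on its flat foot beyond the wheel; origin at the centre of its underside; bystander
- handle_stamp: turned beech stamp, 32x39x74 mm, standing left of the wheel; origin at the centre of its underside; bystander
- glue_stick: glue stick, 27 mm across, 87 mm high, standing left of the wheel; origin at the centre of its underside; bystander

How it is judged:
On the way, in this order (a step that is already met when the one before it is completed fails the run):
1. the knob is pulled up until the pin is clear of its first hole (value of joint plunger above 0.008 m and value of joint wheel below 0.5 rad), for 0.1 s.
2. the pin is home in the next hole anticlockwise (value of joint plunger below 0.002 m and value of joint wheel between 0.62 and 1.18 rad), for 0.2 s.
At the end, for the whole second after the job is handed in: the pin is fully home (lift under 2 mm) in the next hole anticlockwise (wheel between 0.62 and 1.18 rad), the wheel is at rest, and the dish stands level on it within 15 mm of its centre (all of step 2 and velocity of joint wheel between -0.05 and 0.05 rad/s and horizontal distance between dish and wheel_center below 0.015 m and angle between dish's own z axis and vertical below 0.1 rad); the robot touches nothing.
It fails at once if the wheel is forced on against its pin (more than 40 N on the pin) (contact force between index_pin and anything else above 40 N).
It fails at once if the dish is tipped or pushed off the centre of the wheel (angle between dish's own z axis and vertical above 0.35 rad or horizontal distance between dish and wheel_center above 0.025 m).
It fails at once if a bystander is moved by more than 20 mm (distance of any of ink_pad, block_stamp, egg, handle_stamp, glue_stick from where it was at the start of the episode above 0.02 m).
It also fails if it takes over 48 s, if anything falls off the work surface, if the arm or the gripper's body presses on something with over 40 N, if the wrist force passes 120 N, or if a joint passes its speed limit or range.

### The arm

A 7-joint arm with a two-finger parallel gripper is mounted at the origin on the work surface; the furniture and walls round the work are solid. World frame = base frame: x ahead of the robot, y to its left, z up, the work surface at z = 0. Lengths are in m, angles in rad, forces in N, time in s.
With the tool pointing down it reaches from about 0.35 to 0.9 m from the base axis. Payload 19.9 kg.
Tool frame: the origin (TCP) lies between the finger pads; the fingertips stand 14 mm ahead of it and the grasp point (between the pads) lies 5 mm behind it; z points along the fingers, y is the line along which they close (so a half turn about z gives the same grasp; the last joint's range is limited). The gripper opens to 85 mm and grips with 20 to 120 N. Pads are 22 mm wide; open, the fingers measure 114 mm over their backs; the gripper's body (76 mm by 85 mm) begins 54 mm behind the grasp point. The pads swing forward as they close: fully open they stand 13 mm farther back than shut.
Start: joints at [1.196, 0.417, -0.01, 1.614, 0.005, 1.111, -0.053], TCP at [0.205, -0.59, 0.245] pointing down, gripper open.
Joint ranges: [-2.81, 2.81], [-0.39, 2.02], [-1.27, 1.25], [0.06, 2.57], [-1.19, 4.33], [0.19, 2], [-2.82, 2.82]. Speed limits (rad/s): [1.89, 1.89, 2.39, 2.39, 3.01, 3.01, 3.01].

### API

Orientations are given as a 3x3 rotation matrix whose columns are the frame's x, y, z axes.
In Python, from workcell import get_obs, grab_frame, calibration, close_job, masks_of, pinpoint gives the robot as it stands.
- The arm moves only by the tool arm_command, never from a script. Its argument "increments" is text: rows parted by semicolons, each of 7 numbers parted by spaces: the finger opening in cm, from 0 to 8.54, then the shift along the tool's x, y, z in cm, then the turn, a rotation vector about the tool's x, y, z in degrees. A call has exactly 10 rows; each row shifts and turns the commanded pose from where the row before left it, along the tool's axes as they then stand; what a row does not reach is not made up. A row lasts 1/8 s, in which the tool goes at most 62.5 mm and 10.7 degrees, less where a joint would pass 70% of its speed; a pose out of reach is approached as far as the arm can. A call is refused whole if a number of a shift passes 6.25 or a number of a turn 10.7, either way. A call with a gripper value outside its range is refused whole. The fingers move at their own pace and stop on an object; the grip force is fixed at half the most. Time passes only in rows, so rows that do not move let the fingers close, or fill a call up. It gives the time, the measured TCP pose, the force, the opening and the grip force at its end, in the units of the state.
- get_obs(): the state, without advancing time (a new reading comes with each control period).
- grab_frame(name): name is "side" or "top" or "wrist"; returns (picture, depth): 400x640x3 uint8, red, green, blue; 400x640 float32, m along the optical axis (not along the pixel's ray), 0 where there is no reading.
- calibration(name): a dict with "fovy" (degrees; the focal length in pixels is half the picture's height over the tangent of half this angle, whatever the lens; pixels are square), "cx", "cy" (the principal point, pixels), "T" (4x4, takes a point from camera to world coordinates). Camera axes: x right, y up, looking along -z (the intrinsics and any distortion apply to the point x, -y, -z); pixel columns grow to the right and rows downward; lengths in m; the calibration is good to about 2 mm. A picture is of the moment at which its call begins: read the wrist's pose just before it. calibration takes no time and is no camera call; for the wrist camera it gives the pose at the moment of the call.
- close_job(): hands the job in; it is judged then, once.
Trained networks look in the newest picture that a camera, given by its name, has taken for a name from the list of things; names that differ only in an ending like _2 or _b are one class to them, and where a whole thing is asked for, a point or a joint stands for the part that bears it (a point fixed in the world has none). Each returns a list of dicts, best first, with "confidence" (0 to 1); they miss things now and then, are a little off and sometimes report something else, mostly with a low value. They report only what shows in the picture. A call takes as long as a camera call.
- masks_of(camera, query): "mask" (400x640 bool, what is visible of it) and "at" ([column, row] in pixels, amid what is visible of it).
- pinpoint(camera, query): "at" ([column, row] in pixels: a listed point, or the origin of a listed thing).
The state is a dict: "time": time; "qpos": joint angles; "qvel": joint speeds; "effort": joint torques, N m; "eef_pos": TCP position; "ee_rot": TCP orientation; "wrist_force": force on the tool from outside, world axes, zero at the start; "wrist_torque": the same for the moment, N m; "gripper_width": finger opening in m; "gripper_force": force on a finger pad.
Only numpy, scipy, OpenCV 4.12 (cv2) and the standard library are available. Lean on these libraries where they do the work, as an engineer would, in place of code of your own. Each camera call takes 0.05 s, during which the arm holds its last target. There are 200 camera calls.

## Working session

There is one attempt and no reset: what is moved stays moved. The work goes in short steps, Python scripts to look and compute and a tool call to move; the robot and the scene stay as the last step left them, time stands still between calls to the robot, and variables do not carry over. Pictures are saved under pics/ and viewed, at most 10 in all, crops included, and the job is handed in when it is done.

Besides the shell and the picture viewer there is one more tool, called after ">>>" in YAML: its name, and indented under it one key for each argument. arm_command: Moves the arm, as the interface text tells. Its arguments: {"type":"object","properties":{"increments":{"type":"string"}},"required":["increments"]}

```bash
mkdir -p pics; cat > h.py <<'E'
import numpy as np, cv2
from workcell import *
def ray(cam,px):
    c=calibration(cam); f=200/np.tan(np.radians(c["fovy"])/2); T=np.array(c["T"])
    d=np.array([(px[0]-c["cx"])/f,-(px[1]-c["cy"])/f,-1.0])
    return T[:3,3],T[:3,:3]@d
def at_z(cam,px,z):
    o,d=ray(cam,px); return o+d*(z-o[2])/d[2]
def at_depth(cam,px,dep):
    o,d=ray(cam,px); return o+d*dep
E
python3 - <<'E'
from h import *
o=get_obs(); print(o["time"],o["eef_pos"],o["ee_rot"],o["gripper_width"])
for cam in ["top","side"]:
    p,d=grab_frame(cam); cv2.imwrite(f"pics/{cam}0.png",p[:,:,::-1])
    c=calibration(cam); print(cam,{k:v for k,v in c.items()})
    for q,z in [("wheel_center",.088),("knob",.116),("dish",.088),("egg",0),("handle_stamp",0),("glue_stick",0),("ink_pad",0)]:
        r=pinpoint(cam,q)[:2]
        for x in r: print(q,np.round(x["at"]),round(x["confidence"],2),np.round(at_z(cam,x["at"],z),4))
E
```

```text
0.0 [ 0.20466663 -0.59018335  0.24464884] [[ 9.44783673e-01  3.27694302e-01 -5.04628317e-04]
 [ 3.27694677e-01 -9.44782968e-01  1.15844761e-03]
 [-9.71475569e-05 -1.25984640e-03 -9.99999202e-01]] 0.0855325568589128
top {'fovy': 42.08193362862076, 'cx': 321.92281317277536, 'cy': 203.43142304537474, 'T': array([[-0.01211748,  0.98617357, -0.16527208,  0.29346689],
       [-0.99984347, -0.01408087, -0.01071322,  0.05689833],
       [-0.01289227,  0.16511639,  0.98618982,  1.49123682],
       [ 0.        ,  0.        ,  0.        ,  1.        ]])}
wheel_center [305. 227.] 0.68 [0.4643 0.1178 0.088 ]
knob [340. 213.] 0.53 [0.4973 0.0249 0.116 ]
dish [308. 229.] 0.69 [0.4585 0.11   0.088 ]
dish [250. 275.] 0.57 [0.3364 0.267  0.088 ]
handle_stamp [248. 273.] 0.55 [0.3443 0.2868 0.    ]
glue_stick [241. 246.] 0.5 [0.4215 0.3078 0.    ]
ink_pad [386. 170.] 0.76 [ 0.6393 -0.117   0.    ]
ink_pad [239. 244.] 0.46 [0.4279 0.3125 0.    ]
side {'fovy': 50.937169938819224, 'cx': 311.7854006310519, 'cy': 197.87785225737682, 'T': array([[-0.08900358, -0.79771663,  0.59642816,  1.05053749],
       [ 0.99602953, -0.07241466,  0.05178129,  0.1288841 ],
       [ 0.00188334,  0.59866878,  0.80099448,  0.81357839],
       [ 0.        ,  0.        ,  0.        ,  1.        ]])}
wheel_center [333. 183.] 0.91 [0.4639 0.1246 0.088 ]
knob [285. 181.] 0.67 [0.4923 0.0224 0.116 ]
dish [331. 184.] 0.94 [0.4677 0.1211 0.088 ]
dish [214. 261.] 0.15 [ 0.6786 -0.0926  0.088 ]
egg [194. 294.] 0.87 [ 0.7132 -0.1428  0.    ]
egg [288. 178.] 0.29 [0.3874 0.0125 0.    ]
handle_stamp [395. 169.] 0.65 [0.3345 0.2805 0.    ]
glue_stick [404. 196.] 0.53 [0.4195 0.2983 0.    ]
ink_pad [215. 262.] 0.71 [ 0.6367 -0.1168  0.    ]
```

View pics/side0.png

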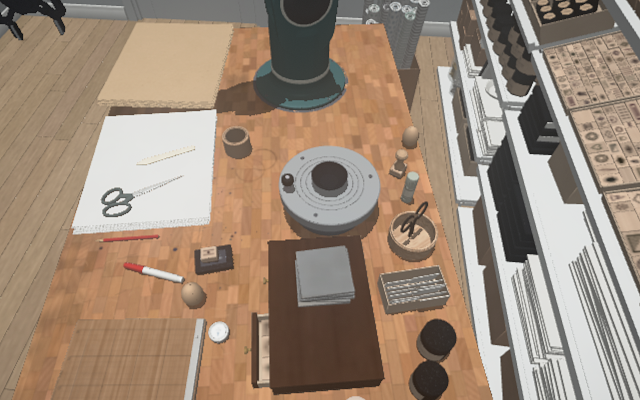

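View pics/top0.png

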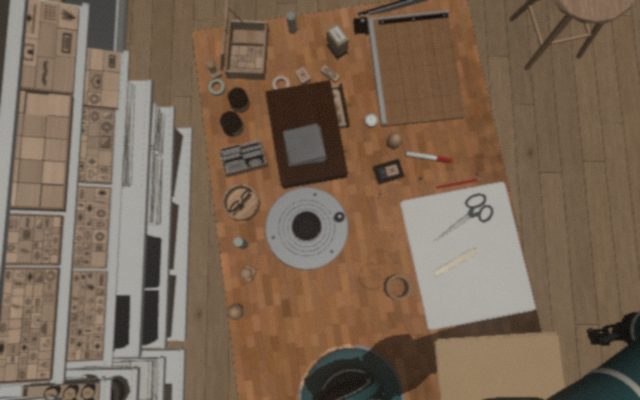

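```bash
python3 - <<'E'
from h import *
for cam in ["top","side"]:
    p,d=grab_frame(cam)
    for q in ["knob","dish","wheel_center","egg"]:
        for m in masks_of(cam,q)[:1]:
            k=m["mask"]&(d>0); vs,us=np.nonzero(k)
            P=np.array([at_depth(cam,(u,v),d[v,u]) for u,v in zip(us,vs)])
            t=P[P[:,2]>np.percentile(P[:,2],90)-.008]
            print(cam,q,round(m["confidence"],2),m["at"],k.sum(),"zmax",np.round(np.percentile(P[:,2],[5,50,95]),4),"top mean",np.round(t.mean(0),4),"range",np.round(np.ptp(t,axis=0),3))
E
```

```text
top knob 0.59 [341.3, 215.7] 71 zmax [0.1154 0.1234 0.1284] top mean [0.4862 0.0274 0.1238] range [0.022 0.021 0.012]
top dish 0.85 [306.1, 225.8] 665 zmax [0.0898 0.1017 0.1163] top mean [0.4664 0.1148 0.1114] range [0.079 0.075 0.017]Traceback (most recent call last):
  File "<stdin>", line 7, in <module>
  File "h.py", line 10, in at_depth
    o,d=ray(cam,px); return o+d*dep
        ~~~^^^^^^^^
  File "h.py", line 4, in ray
    c=calibration(cam); f=200/np.tan(np.radians(c["fovy"])/2); T=np.array(c["T"])
ValueError: time passes only in moves, steps and waits
```

The side view shows the wheel at about (330,185), the dish in its middle and the knob at (287,180). The top view shows the wheel at (307,228) and the knob at (340,216). The dark cabinet sits just beyond the wheel, so I'll check its height.

```bash
cat > h.py <<'E'
import numpy as np, cv2
from scipy.spatial.transform import Rotation as R
from workcell import *
C={}
def cal(cam):
    if cam not in C: C[cam]=calibration(cam)
    return C[cam]
def ray(cam,px):
    c=cal(cam); f=200/np.tan(np.radians(c["fovy"])/2); T=np.array(c["T"])
    d=np.array([(px[0]-c["cx"])/f,-(px[1]-c["cy"])/f,-1.0])
    return T[:3,3],T[:3,:3]@d
def at_z(cam,px,z):
    o,d=ray(cam,px); return o+d*(z-o[2])/d[2]
def at_depth(cam,px,dep):
    o,d=ray(cam,px); return o+d*dep
def cloud(cam,d,k):
    vs,us=np.nonzero(k&(d>0))
    return np.array([at_depth(cam,(u,v),d[v,u]) for u,v in zip(us,vs)])
def plan(p0,R0,p1,yaw1,n,w):
    """rows of tool-frame steps from pose (p0,R0) to p1, tool pointing down with y axis at world angle yaw1 deg"""
    y=np.array([np.cos(np.radians(yaw1)),np.sin(np.radians(yaw1)),0]);z=np.array([0,0,-1.])
    R1=np.c_[np.cross(y,z),y,z]
    rv=(R.from_matrix(R0).inv()*R.from_matrix(R1)).as_rotvec()/n
    Rc=R.from_matrix(R0); out=[]
    for i in range(n):
        s=Rc.inv().apply((np.array(p1)-p0)/n)*100
        out.append(" ".join([f"{w}"]+[f"{a:.2f}" for a in s]+[f"{a:.2f}" for a in np.degrees(rv)])); Rc=Rc*R.from_rotvec(rv)
    print("; ".join(out))
E
python3 - <<'E'
from h import *
p,d=grab_frame("side")
for q in ["knob","dish","wheel_center","egg"]:
    for m in masks_of("side",q)[:1]:
        P=cloud("side",d,m["mask"]); 
        t=P[P[:,2]>np.percentile(P[:,2],90)-.008]
        print(q,round(m["confidence"],2),m["at"],len(P),np.round(np.percentile(P[:,2],[5,50,95]),4),np.round(t.mean(0),4),np.round(np.ptp(t,axis=0),3))
# wheel face: points within height band
P=cloud("side",d,np.ones_like(d,bool)[:]); 
b=P[(abs(P[:,0]-.62)<.08)&(abs(P[:,1]-.1)<.12)&(P[:,2]>.03)]
for x in np.arange(.54,.70,.01):
    s=b[abs(b[:,0]-x)<.005]; print(round(x,2),np.round(np.percentile(s[:,2],[50,95]),3) if len(s) else 0,end=" | ")
w=P[(abs(P[:,2]-.088)<.004)&(np.hypot(P[:,0]-.466,P[:,1]-.118)<.125)]
print("face",len(w),np.median(w[:,2]),cv2.minEnclosingCircle(w[:,:2].astype(np.float32)))
e=cv2.fitEllipse(cv2.convexHull(w[:,:2].astype(np.float32)));print(e)
o=get_obs(); print(o["time"]); plan(o["eef_pos"],o["ee_rot"],[.489,.027,.20],13.5,18,5.5)
E
```

```text
knob 0.53 [286.3, 179.1] 135 [0.1128 0.1242 0.1274] [0.4896 0.0267 0.1243] [0.025 0.026 0.01 ]
dish 0.9 [329.7, 175.4] 768 [0.0927 0.1025 0.116 ] [0.4495 0.1112 0.112 ] [0.081 0.074 0.013]
wheel_center 0.88 [330.6, 194.3] 6086 [0.073  0.0881 0.0909] [0.4751 0.1167 0.0891] [0.226 0.223 0.046]
egg 0.88 [191.0, 291.6] 416 [0.0211 0.0442 0.0561] [ 0.7251 -0.1384  0.0528] [0.028 0.029 0.011]
0.54 [0.088 0.09 ] | 0.55 [0.088 0.09 ] | 0.56 [0.087 0.09 ] | 0.57 [0.08  0.089] | 0.58 [0.072 0.081] | 0.59 [0.072 0.073] | 0.6 [0.072 0.074] | 0.61 [0.072 0.074] | 0.62 [0.072 0.074] | 0.63 [0.072 0.074] | 0.64 [0.072 0.111] | 0.65 [0.074 0.112] | 0.66 [0.109 0.112] | 0.67 [0.108 0.112] | 0.68 [0.108 0.112] | 0.69 [0.108 0.112] | face 5378 0.08823401781989687 ((0.46191471815109253, 0.11517545580863953), 0.11391688138246536)
((0.4621928334236145, 0.11601083725690842), (0.22453293204307556, 0.22637346386909485), 72.98870086669922)
1.25
5.5 2.62 -2.72 0.25 -0.00 -0.00 -4.69; 5.5 2.83 -2.50 0.25 -0.00 -0.00 -4.69; 5.5 3.02 -2.26 0.25 -0.00 -0.00 -4.69; 5.5 3.20 -2.01 0.25 -0.00 -0.00 -4.69; 5.5 3.35 -1.74 0.25 -0.00 -0.00 -4.69; 5.5 3.48 -1.46 0.25 -0.00 -0.00 -4.69; 5.5 3.59 -1.17 0.25 -0.00 -0.00 -4.69; 5.5 3.67 -0.87 0.25 -0.00 -0.00 -4.69; 5.5 3.73 -0.57 0.25 -0.00 -0.00 -4.69; 5.5 3.77 -0.26 0.25 -0.00 -0.00 -4.69; 5.5 3.78 0.05 0.25 -0.00 -0.00 -4.69; 5.5 3.76 0.36 0.25 -0.00 -0.00 -4.69; 5.5 3.72 0.66 0.25 -0.00 -0.00 -4.69; 5.5 3.65 0.96 0.25 -0.00 -0.00 -4.69; 5.5 3.56 1.26 0.25 -0.00 -0.00 -4.69; 5.5 3.45 1.55 0.25 -0.00 -0.00 -4.69; 5.5 3.31 1.82 0.25 -0.00 -0.00 -4.69; 5.5 3.15 2.09 0.25 -0.00 -0.00 -4.69
```

>>> arm_command:
  increments: "5 2.62 -2.72 0.25 0 0 -4.69; 5 2.83 -2.5 0.25 0 0 -4.69; 5 3.02 -2.26 0.25 0 0 -4.69; 5 3.2 -2.01 0.25 0 0 -4.69; 5 3.35 -1.74 0.25 0 0 -4.69; 5 3.48 -1.46 0.25 0 0 -4.69; 5 3.59 -1.17 0.25 0 0 -4.69; 5 3.67 -0.87 0.25 0 0 -4.69; 5 3.73 -0.57 0.25 0 0 -4.69; 5 3.77 -0.26 0.25 0 0 -4.69"

```text
time: 2.5
eef_pos: [0.3629, -0.2464, 0.2204]
ee_rot: [[0.404, 0.915, 0.0], [0.915, -0.404, -0.0], [-0.0, 0.0, -1.0]]
wrist_force: [0.8, 1.1, 0.2]
gripper_width: 0.05
gripper_force: 0.0
```

>>> arm_command:
  increments: "5 3.78 0.05 0.25 0 0 -4.69; 5 3.76 0.36 0.25 0 0 -4.69; 5 3.72 0.66 0.25 0 0 -4.69; 5 3.65 0.96 0.25 0 0 -4.69; 5 3.56 1.26 0.25 0 0 -4.69; 5 3.45 1.55 0.25 0 0 -4.69; 5 3.31 1.82 0.25 0 0 -4.69; 5 3.15 2.09 0.25 0 0 -4.69; 5 0 0 0 0 0 0; 5 0 0 0 0 0 0"

```text
time: 3.75
eef_pos: [0.4886, 0.0267, 0.2002]
ee_rot: [[-0.233, 0.972, -0.0], [0.972, 0.233, -0.0], [-0.0, -0.0, -1.0]]
wrist_force: [-0.5, 0.4, 0.2]
gripper_width: 0.0502
gripper_force: 0.0
```

```bash
python3 - <<'E'
from h import *
o=get_obs(); print(o["time"],o["eef_pos"],o["ee_rot"][:,1],o["gripper_width"],o["wrist_force"])
p,d=grab_frame("wrist"); cv2.imwrite("pics/w1.png",p[:,:,::-1])
for q,z in [("knob",.116),("wheel_center",.088)]:
    for x in pinpoint("wrist",q)[:1]: print(q,x,at_z("wrist",x["at"],z))
for m in masks_of("wrist","knob")[:1]:
    P=cloud("wrist",d,m["mask"]); t=P[P[:,2]>.118]
    print(m["at"],len(P),np.percentile(P[:,2],[5,50,95]),t.mean(0),t.min(0),t.max(0),cv2.minEnclosingCircle(t[:,:2].astype(np.float32)))
E
```

```text
3.75 [0.48863648 0.0266715  0.20020934] [ 9.72393953e-01  2.33344972e-01 -3.52582207e-04] 0.05016657650246895 [-0.47430783  0.3997236   0.23090994]
knob {'at': [318.6, 214.9], 'confidence': 0.58} [0.4879019  0.02529719 0.116     ]
[317.6, 216.2] 1519 [0.11462708 0.12528325 0.12686541] [0.48673089 0.02752755 0.12489979] [0.47379089 0.01251994 0.11801978] [0.50028882 0.03924007 0.12793481] ((0.487226665019989, 0.025892555713653564), 0.01377368438988924)
```

View pics/w1.png

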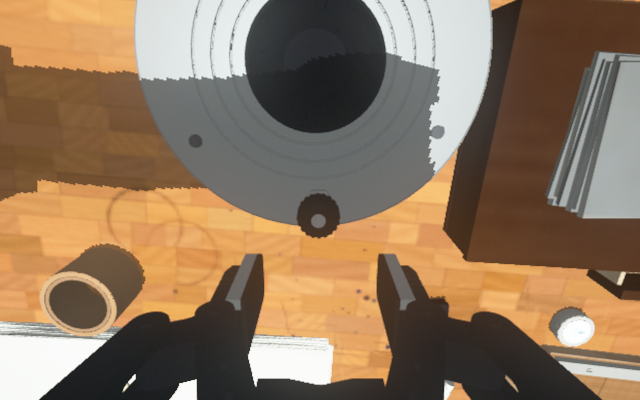

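>>> arm_command:
  increments: "5 0 -0.1 2 0 0 -2; 5 0 0 2 0 0 0; 5 0 0 2 0 0 0; 5 0 0 1.5 0 0 0; 5 0 0 1 0 0 0; 5 0 0 0.3 0 0 0; 5 0 0 0 0 0 0; 2 0 0 0 0 0 0; 2 0 0 0 0 0 0; 2 0 0 0 0 0 0"

```text
time: 5.2
eef_pos: [0.4883, 0.0269, 0.1129]
ee_rot: [[-0.268, 0.963, 0.001], [0.963, 0.268, -0.0], [-0.0, 0.001, -1.0]]
wrist_force: [-0.4, -0.2, 6.2]
gripper_width: 0.0253
gripper_force: 58.4
```

>>> arm_command:
  increments: "2 0 0 -0.2 0 0 0; 2 0 0 -0.2 0 0 0; 2 0 0 -0.2 0 0 0; 2 0 0 -0.2 0 0 0; 2 0 0 -0.2 0 0 0; 2 0 0 -0.2 0 0 0; 2 0 0 0 0 0 0; 2 0 0 0 0 0 0; 2 0 0 0 0 0 0; 2 0 0 0 0 0 0"

```text
time: 6.45
eef_pos: [0.4877, 0.0269, 0.1242]
ee_rot: [[-0.268, 0.963, -0.0], [0.963, 0.268, 0.0], [0.0, -0.0, -1.0]]
wrist_force: [0.7, -1.6, -9.4]
gripper_width: 0.0249
gripper_force: 59.3
```

```bash
cat > arc.py <<'E'
from h import *
import sys
# rows for turning about the wheel axis from the present azimuth of the TCP by dth (rad), n rows
def arc(dth,n,w,yawfollow=1.0,c=(.4625,.1155),r=.093):
    o=get_obs(); p=np.array(o["eef_pos"]); v=p[:2]-c; a=np.arctan2(v[1],v[0])
    Rc=R.from_matrix(o["ee_rot"]); q=p.copy(); out=[]; st=R.from_euler('z',dth/n*yawfollow)
    r=np.hypot(*v) if r is None else r
    for i in range(n):
        t=a+dth*(i+1)/n; nq=np.array([c[0]+r*np.cos(t),c[1]+r*np.sin(t),p[2]])
        s=Rc.inv().apply(nq-q)*100; q=nq
        Rn=st*Rc; rv=np.degrees((Rc.inv()*Rn).as_rotvec()); Rc=Rn
        out.append(" ".join([f"{w}"]+[f"{x:.3f}" for x in s]+[f"{x:.2f}" for x in rv]))
    print("r",np.hypot(*v),"az",np.degrees(a),"yaw-az-90",np.degrees(np.arctan2(*o["ee_rot"][[1,0],1])-a)-90); print("; ".join(out))
E
python3 - <<'E'
from arc import *
o=get_obs(); print(o["time"],o["eef_pos"],o["wrist_force"],o["gripper_width"],o["gripper_force"])
p,d=grab_frame("side"); cv2.imwrite("pics/s1.png",cv2.resize(p[120:240,220:400,::-1],None,fx=4,fy=4))
arc(0.25,10,2,r=None)
E
```

```text
6.45 [0.48774142 0.02685969 0.12420273] [ 0.65263844 -1.57022219 -9.40490014] 0.024894683797379608 59.333011507987976
r 0.09219828778306999 az -74.10912924665509 yaw-az-90 -0.3513200934278444
2 0.004 0.230 -0.000 0.00 -0.00 -1.43; 2 0.004 0.230 -0.000 0.00 -0.00 -1.43; 2 0.004 0.230 -0.000 0.00 -0.00 -1.43; 2 0.004 0.230 -0.000 0.00 -0.00 -1.43; 2 0.004 0.230 -0.000 0.00 -0.00 -1.43; 2 0.004 0.230 -0.000 0.00 -0.00 -1.43; 2 0.004 0.230 -0.000 0.00 -0.00 -1.43; 2 0.004 0.230 -0.000 0.00 -0.00 -1.43; 2 0.004 0.230 -0.000 0.00 -0.00 -1.43; 2 0.004 0.230 -0.000 0.00 -0.00 -1.43
```

View pics/s1.png

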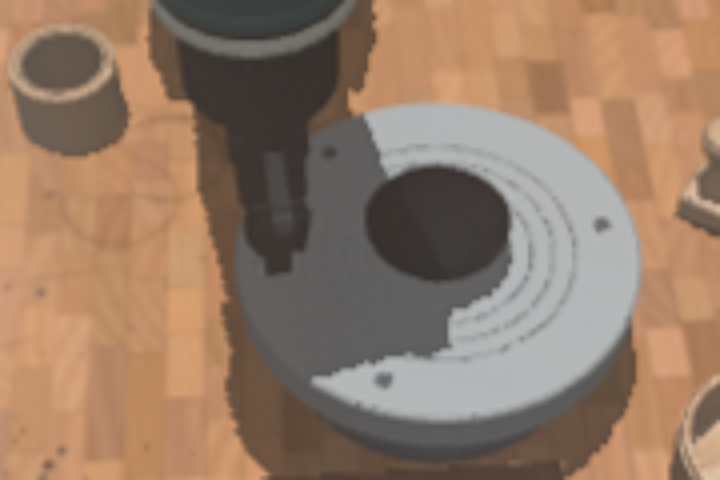

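>>> arm_command:
  increments: "2 0 0.1 0 0 0 -0.6; 2 0 0.2 0 0 0 -1.2; 2 0 0.25 0 0 0 -1.55; 2 0.01 0.25 0 0 0 -1.55; 2 0 0.25 0 0 0 -1.55; 2 0.01 0.25 0 0 0 -1.55; 2 0 0.25 0 0 0 -1.55; 2 0.01 0.25 0 0 0 -1.55; 2 0 0.25 0 0 0 -1.55; 2 0.01 0.25 0 0 0 -1.55"

```text
time: 7.75
eef_pos: [0.5091, 0.0359, 0.1243]
ee_rot: [[-0.498, 0.867, -0.0], [0.867, 0.498, 0.0], [0.0, -0.0, -1.0]]
wrist_force: [-1.6, -1.5, -8.4]
gripper_width: 0.0252
gripper_force: 59.3
```

```bash
python3 - <<'E'
from arc import *
arc(0.2,10,2,r=None)
E
```

```text
r 0.09222791138802529 az -59.664622414288125 yaw-az-90 -0.48574712528733244
2 0.003 0.184 -0.000 0.00 -0.00 -1.15; 2 0.003 0.184 -0.000 0.00 -0.00 -1.15; 2 0.003 0.184 -0.000 0.00 -0.00 -1.15; 2 0.003 0.184 -0.000 0.00 -0.00 -1.15; 2 0.003 0.184 -0.000 0.00 -0.00 -1.15; 2 0.003 0.184 -0.000 0.00 -0.00 -1.15; 2 0.003 0.184 -0.000 0.00 -0.00 -1.15; 2 0.003 0.184 -0.000 0.00 -0.00 -1.15; 2 0.003 0.184 -0.000 0.00 -0.00 -1.15; 2 0.003 0.184 -0.000 0.00 -0.00 -1.15
```

>>> arm_command:
  increments: "2 0 0.23 0 0 0 -1.4; 2 0.01 0.23 0 0 0 -1.4; 2 0 0.23 0 0 0 -1.4; 2 0.01 0.23 0 0 0 -1.4; 2 0 0.23 0 0 0 -1.4; 2 0.01 0.23 0 0 0 -1.4; 2 0 0.23 0 0 0 -1.4; 2 0 0.15 0 0 0 -1; 2 0 0.08 0 0 0 -0.5; 2 0 0 0 0 0 0"

```text
time: 9.0
eef_pos: [0.5239, 0.0467, 0.1243]
ee_rot: [[-0.657, 0.754, 0.0], [0.754, 0.657, 0.0], [0.0, 0.0, -1.0]]
wrist_force: [-1.5, -0.5, -8.5]
gripper_width: 0.025
gripper_force: 59.3
```

>>> arm_command:
  increments: "2 0 0 0.1 0 0 0; 2 0 0 0.1 0 0 0; 2 0 0 0.1 0 0 0; 3.4 0 0 0 0 0 0; 3.4 0 0 0 0 0 0; 3.4 0 0 0 0 0 0; 3.4 0 0 0.2 0 0 0; 3.4 0 0 0.2 0 0 0; 3.4 0 0 0.2 0 0 0; 3.4 0 0 0 0 0 0"

```text
time: 10.25
eef_pos: [0.5238, 0.0465, 0.1151]
ee_rot: [[-0.657, 0.754, -0.0], [0.754, 0.657, 0.0], [0.0, -0.0, -1.0]]
wrist_force: [-0.7, 0.2, -0.1]
gripper_width: 0.0343
gripper_force: 0.0
```

```bash
python3 - <<'E'
from arc import *
arc(0.15,10,3.4,r=None)
p,d=grab_frame("wrist"); cv2.imwrite("pics/w2.png",p[:,:,::-1])
P,D=grab_frame("side"); 
for cam,dd in [("wrist",d),("side",D)]:
    for m in masks_of(cam,"knob")[:1]:
        Q=cloud(cam,dd,m["mask"]); t=Q[(Q[:,2]>.118)&(Q[:,2]<.14)]
        print(cam,m["confidence"],m["at"],len(Q),np.percentile(t[:,2],[5,50,95]),t.mean(0))
E
```

```text
r 0.09226766229435339 az -48.38681747681574 yaw-az-90 -0.5674026977654449
3.4 0.002 0.138 -0.000 0.00 -0.00 -0.86; 3.4 0.002 0.138 -0.000 0.00 -0.00 -0.86; 3.4 0.002 0.138 -0.000 0.00 -0.00 -0.86; 3.4 0.002 0.138 -0.000 0.00 -0.00 -0.86; 3.4 0.002 0.138 -0.000 0.00 -0.00 -0.86; 3.4 0.002 0.138 -0.000 0.00 -0.00 -0.86; 3.4 0.002 0.138 -0.000 0.00 -0.00 -0.86; 3.4 0.002 0.138 -0.000 0.00 -0.00 -0.86; 3.4 0.002 0.138 -0.000 0.00 -0.00 -0.86; 3.4 0.002 0.138 -0.000 0.00 -0.00 -0.86
wrist 0.61 [320.3, 299.3] 4343 [0.12179902 0.1327376  0.13436176] [0.52167375 0.0491279  0.13103507]
```

View pics/w2.png

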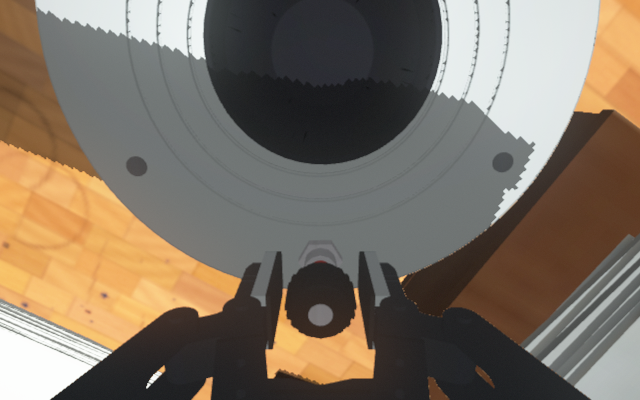

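>>> arm_command:
  increments: "3.4 0 0.2 0 0 0 -1.2; 3.4 0 0.2 0 0 0 -1.2; 3.4 0 0.2 0 0 0 -1.2; 3.4 0 0.2 0 0 0 -1.2; 3.4 0.01 0.2 0 0 0 -1.2; 3.4 0.01 0.2 0 0 0 -1.2; 3.4 0 0.2 0 0 0 -1.2; 3.4 0.01 0.2 0 0 0 -1.2; 3.4 0 0.15 0 0 0 -1; 3.4 0.01 0.1 0 0 0 -0.6"

```text
time: 11.7
eef_pos: [0.5364, 0.06, 0.1152]
ee_rot: [[-0.791, 0.612, -0.0], [0.612, 0.791, -0.0], [0.0, -0.0, -1.0]]
wrist_force: [-1.8, -2.5, -1.4]
gripper_width: 0.0339
gripper_force: 1.4
```

```bash
cat > chk.py <<'E'
from arc import *
o=get_obs(); print("t",o["time"],"F",np.round(o["wrist_force"],1)); print("F along y",o["wrist_force"]@o["ee_rot"][:,1])
p,d=grab_frame("wrist")
for m in masks_of("wrist","knob")[:1]:
    Q=cloud("wrist",d,m["mask"]); t=Q[(Q[:,2]>.118)&(Q[:,2]<.14)]; zt=np.percentile(t[:,2],70); t=t[t[:,2]>zt-.004]
    k=(t[:,:2].min(0)+t[:,:2].max(0))/2
    k=np.array(cv2.minEnclosingCircle(t[:,:2].astype(np.float32))[0])
    v=k-[.4625,.1155]
    rel=(np.array([*k,0])-o["eef_pos"])@o["ee_rot"]*1000
    print("top z",zt,"knob",k,"r",np.hypot(*v),"wheel approx",np.arctan2(v[1],v[0])-np.radians(-74.3),"knob in tool mm",rel[:2])
arc(0.03,10,3.4,r=None)
E
python3 chk.py
```

```text
t 11.7 F [-1.8 -2.5 -1.4]
F along y -3.059989505283806
top z 0.13253451075852923 knob [0.53423989 0.05727919] r 0.09239195880702866 wheel approx 0.6150330441703618 knob in tool mm [ 0.04834091 -3.46509437]
r 0.09243152417306692 az -36.771434838924584 yaw-az-90 -0.9523177054417999
3.4 0.001 0.028 0.000 0.00 0.00 -0.17; 3.4 0.001 0.028 0.000 0.00 0.00 -0.17; 3.4 0.001 0.028 0.000 0.00 0.00 -0.17; 3.4 0.001 0.028 0.000 0.00 0.00 -0.17; 3.4 0.001 0.028 0.000 0.00 0.00 -0.17; 3.4 0.001 0.028 0.000 0.00 0.00 -0.17; 3.4 0.001 0.028 0.000 0.00 0.00 -0.17; 3.4 0.001 0.028 0.000 0.00 0.00 -0.17; 3.4 0.001 0.028 0.000 0.00 0.00 -0.17; 3.4 0.001 0.028 0.000 0.00 0.00 -0.17
```

>>> arm_command:
  increments: "3.4 0 0.06 0 0 0 -0.4; 3.4 0 0.06 0 0 0 -0.4; 3.4 0.01 0.06 0 0 0 -0.4; 3.4 0 0.06 0 0 0 -0.4; 3.4 0 0.06 0 0 0 -0.4; 3.4 0.01 0.06 0 0 0 -0.4; 3.4 0 0.06 0 0 0 -0.4; 3.4 0 0.06 0 0 0 -0.4; 3.4 0 0.06 0 0 0 -0.4; 3.4 0 0 0 0 0 0"

```text
time: 13.05
eef_pos: [0.5396, 0.0647, 0.1153]
ee_rot: [[-0.828, 0.561, 0.0], [0.561, 0.828, 0.0], [0.0, 0.0, -1.0]]
wrist_force: [-1.3, -3.4, -2.6]
gripper_width: 0.0339
gripper_force: 1.6
```

```bash
python3 chk.py | head -4
```

```text
t 13.05 F [-1.3 -3.4 -2.6]
F along y -3.5190961900880975
top z 0.13242560526670974 knob [0.53767085 0.06159874] r 0.09249866473835848 wheel approx 0.6747020938200727 knob in tool mm [-0.19930308 -3.67498359]
r 0.09226608246953498 az -33.392897261938145 yaw-az-90 -0.7576847012846173
```

>>> arm_command:
  increments: "3.4 0 0.03 0 0 0 -0.19; 3.4 0 0.03 0 0 0 -0.19; 3.4 0 0.03 0 0 0 -0.19; 3.4 0 0.03 0 0 0 -0.19; 3.4 0.01 0.03 0 0 0 -0.19; 3.4 0 0.03 0 0 0 -0.19; 3.4 0 0.03 0 0 0 -0.19; 3.4 0 0.03 0 0 0 -0.19; 3.4 0 0.03 0 0 0 -0.19; 3.4 0 0.03 0 0 0 -0.19"

```text
time: 14.4
eef_pos: [0.5409, 0.067, 0.1153]
ee_rot: [[-0.846, 0.534, -0.0], [0.534, 0.846, -0.0], [0.0, -0.0, -1.0]]
wrist_force: [-2.7, -4.1, -1.4]
gripper_width: 0.0337
gripper_force: 2.6
```

```bash
python3 chk.py | head -4
```

```text
t 14.4 F [-2.7 -4.1 -1.4]
F along y -4.904606238061292
top z 0.13237168783152076 knob [0.53916466 0.06400868] r 0.09235164419121264 wheel approx 0.7053394864311716 knob in tool mm [-0.12351595 -3.46457844]
r 0.09221055835496092 az -31.679056026558957 yaw-az-90 -0.5646734870786361
```

>>> arm_command:
  increments: "3.4 0 0.03 0 0 0 -0.19; 3.4 0 0.03 0 0 0 -0.19; 3.4 0 0.03 0 0 0 -0.19; 3.4 0 0.03 0 0 0 -0.19; 3.4 0.01 0.03 0 0 0 -0.19; 3.4 0 0.03 0 0 0 -0.19; 3.4 0 0.03 0 0 0 -0.19; 3.4 0 0.03 0 0 0 -0.19; 3.4 0 0.03 0 0 0 -0.19; 3.4 0 0.03 0 0 0 -0.19"

```text
time: 15.75
eef_pos: [0.5425, 0.0697, 0.1153]
ee_rot: [[-0.863, 0.505, -0.0], [0.505, 0.863, -0.0], [0.0, -0.0, -1.0]]
wrist_force: [-2.2, -4.9, -1.5]
gripper_width: 0.0341
gripper_force: 2.5
```

```bash
python3 chk.py | head -4
```

```text
t 15.75 F [-2.2 -4.9 -1.5]
F along y -5.313893054468386
top z 0.13230986469819292 knob [0.54092646 0.06642539] r 0.0925150061612974 wheel approx 0.737648007348856 knob in tool mm [-0.29867633 -3.5837586 ]
r 0.09222831225456125 az -29.787055303836823 yaw-az-90 -0.5618134866407303
```

>>> arm_command:
  increments: "3.4 0 0.03 0 0 0 -0.19; 3.4 0 0.03 0 0 0 -0.19; 3.4 0 0.03 0 0 0 -0.19; 3.4 0 0.03 0 0 0 -0.19; 3.4 0.01 0.03 0 0 0 -0.19; 3.4 0 0.03 0 0 0 -0.19; 3.4 0 0.03 0 0 0 -0.19; 3.4 0 0.03 0 0 0 -0.19; 3.4 0 0.03 0 0 0 -0.19; 3.4 0 0.03 0 0 0 -0.19"

```text
time: 17.1
eef_pos: [0.5439, 0.0723, 0.1153]
ee_rot: [[-0.879, 0.476, 0.0], [0.476, 0.879, -0.0], [-0.0, 0.0, -1.0]]
wrist_force: [-1.4, -4.6, -1.9]
gripper_width: 0.034
gripper_force: 2.5
```

```bash
python3 chk.py | head -4
```

```text
t 17.1 F [-1.4 -4.6 -1.9]
F along y -4.686210079452005
top z 0.1323199622462025 knob [0.54235369 0.06898727] r 0.09241237065381984 wheel approx 0.7693462427520975 knob in tool mm [-0.16650816 -3.68162004]
r 0.0921932001387372 az -27.9217450555251 yaw-az-90 -0.5298390577464716
```

>>> arm_command:
  increments: "3.4 0 0.03 0 0 0 -0.19; 3.4 0 0.03 0 0 0 -0.19; 3.4 0 0.03 0 0 0 -0.19; 3.4 0 0.03 0 0 0 -0.19; 3.4 0.01 0.03 0 0 0 -0.19; 3.4 0 0.03 0 0 0 -0.19; 3.4 0 0.03 0 0 0 -0.19; 3.4 0 0.03 0 0 0 -0.19; 3.4 0 0.03 0 0 0 -0.19; 3.4 0 0.03 0 0 0 -0.19"

```text
time: 18.45
eef_pos: [0.5453, 0.075, 0.1153]
ee_rot: [[-0.895, 0.447, 0.0], [0.447, 0.895, -0.0], [-0.0, 0.0, -1.0]]
wrist_force: [-0.7, -5.8, -1.7]
gripper_width: 0.0338
gripper_force: 2.6
```

```bash
python3 chk.py | head -4
```

```text
t 18.45 F [-0.7 -5.8 -1.7]
F along y -5.548872870669387
top z 0.13235323778901176 knob [0.5439074  0.07135534] r 0.09260624261237588 wheel approx 0.7998918180106311 knob in tool mm [-0.38829404 -3.87136073]
r 0.092153258013517 az -26.012636579601118 yaw-az-90 -0.5363765305110917
```

>>> arm_command:
  increments: "3.4 0 0.03 0 0 0 -0.19; 3.4 0 0.03 0 0 0 -0.19; 3.4 0 0.03 0 0 0 -0.19; 3.4 0 0.03 0 0 0 -0.19; 3.4 0.01 0.03 0 0 0 -0.19; 3.4 0 0.03 0 0 0 -0.19; 3.4 0 0.03 0 0 0 -0.19; 3.4 0 0.03 0 0 0 -0.19; 3.4 0 0.03 0 0 0 -0.19; 3.4 0 0.03 0 0 0 -0.19"

```text
time: 19.8
eef_pos: [0.5465, 0.0777, 0.1153]
ee_rot: [[-0.909, 0.417, 0.0], [0.417, 0.909, -0.0], [-0.0, -0.0, -1.0]]
wrist_force: [-0.7, -6.1, -1.2]
gripper_width: 0.0343
gripper_force: 2.6
```

```bash
python3 chk.py | head -4
```

```text
t 19.8 F [-0.7 -6.1 -1.2]
F along y -5.866831873876117
top z 0.13239304776819777 knob [0.54491246 0.07412402] r 0.09221596712051168 wheel approx 0.8314855939867967 knob in tool mm [-0.01229879 -3.90989656]
r 0.092126951366368 az -24.171370075157498 yaw-az-90 -0.4813402707307546
```

>>> arm_command:
  increments: "3.4 0 0.03 0 0 0 -0.19; 3.4 0 0.03 0 0 0 -0.19; 3.4 0 0.03 0 0 0 -0.19; 3.4 0 0.03 0 0 0 -0.19; 3.4 0.01 0.03 0 0 0 -0.19; 3.4 0 0.03 0 0 0 -0.19; 3.4 0 0.03 0 0 0 -0.19; 3.4 0 0.03 0 0 0 -0.19; 3.4 0 0.03 0 0 0 -0.19; 3.4 0 0.03 0 0 0 -0.19"

```text
time: 21.15
eef_pos: [0.5476, 0.0805, 0.1153]
ee_rot: [[-0.922, 0.387, 0.0], [0.387, 0.922, -0.0], [-0.0, 0.0, -1.0]]
wrist_force: [-0.7, -6.0, -2.4]
gripper_width: 0.0339
gripper_force: 2.5
```

```bash
python3 chk.py | head -4
```

```text
t 21.15 F [-0.7 -6.  -2.4]
F along y -5.787842891071415
top z 0.1323732250869841 knob [0.54644668 0.07691485] r 0.09238971111398875 wheel approx 0.8659391123470346 knob in tool mm [-0.26858486 -3.75629548]
r 0.09209089436850763 az -22.32263090314375 yaw-az-90 -0.4308520946943304
```

>>> arm_command:
  increments: "3.4 0 0.03 0 0 0 -0.19; 3.4 0 0.03 0 0 0 -0.19; 3.4 0 0.03 0 0 0 -0.19; 3.4 0 0.03 0 0 0 -0.19; 3.4 0.01 0.03 0 0 0 -0.19; 3.4 0 0.03 0 0 0 -0.19; 3.4 0 0.03 0 0 0 -0.19; 3.4 0 0.03 0 0 0 -0.19; 3.4 0 0.03 0 0 0 -0.19; 3.4 0 0.03 0 0 0 -0.19"

```text
time: 22.5
eef_pos: [0.5488, 0.0833, 0.1153]
ee_rot: [[-0.934, 0.356, 0.0], [0.356, 0.934, -0.0], [-0.0, 0.0, -1.0]]
wrist_force: [-0.3, -5.7, -0.6]
gripper_width: 0.034
gripper_force: 2.5
```

```bash
python3 chk.py | head -4
```

```text
t 22.5 F [-0.3 -5.7 -0.6]
F along y -5.477822616600903
top z 0.13238931033262466 knob [0.54792565 0.08005099] r 0.0924887786292713 wheel approx 0.9034357884825623 knob in tool mm [-0.32032976 -3.30918206]
r 0.09206222051352009 az -20.443793482290637 yaw-az-90 -0.4112467636085313
```

>>> arm_command:
  increments: "3.4 0 0.03 0 0 0 -0.19; 3.4 0 0.03 0 0 0 -0.19; 3.4 0 0.03 0 0 0 -0.19; 3.4 0 0.03 0 0 0 -0.19; 3.4 0.01 0.03 0 0 0 -0.19; 3.4 0 0.03 0 0 0 -0.19; 3.4 0 0.03 0 0 0 -0.19; 3.4 0 0.03 0 0 0 -0.19; 3.4 0 0.03 0 0 0 -0.19; 3.4 0 0.03 0 0 0 -0.19"

```text
time: 23.85
eef_pos: [0.5498, 0.0862, 0.1154]
ee_rot: [[-0.946, 0.325, 0.001], [0.325, 0.946, 0.0], [-0.0, 0.0, -1.0]]
wrist_force: [1.1, -6.1, -2.1]
gripper_width: 0.0343
gripper_force: 2.3
```

```bash
python3 chk.py | head -4
```

```text
t 23.85 F [ 1.1 -6.1 -2.1]
F along y -5.404591682153698
top z 0.13239629176650183 knob [0.54924721 0.08248673] r 0.09281677308302859 wheel approx 0.9331358261398117 knob in tool mm [-0.65380424 -3.65680445]
r 0.09205215361178135 az -18.54961989256695 yaw-az-90 -0.4038324820664059
```

>>> arm_command:
  increments: "3.4 0 0.03 0 0 0 -0.19; 3.4 0 0.03 0 0 0 -0.19; 3.4 0 0.03 0 0 0 -0.19; 3.4 0 0.03 0 0 0 -0.19; 3.4 0 0.03 0 0 0 -0.19; 3.4 0 0.03 0 0 0 -0.19; 3.4 0 0.03 0 0 0 -0.19; 3.4 0 0.03 0 0 0 -0.19; 3.4 0 0.03 0 0 0 -0.19; 3.4 0 0.03 0 0 0 -0.19"

```text
time: 25.2
eef_pos: [0.5505, 0.0894, 0.1154]
ee_rot: [[-0.956, 0.293, 0.0], [0.293, 0.956, 0.0], [-0.0, 0.0, -1.0]]
wrist_force: [1.2, 0.3, 0.9]
gripper_width: 0.0342
gripper_force: 0.0
```

```bash
python3 chk.py | head -4
```

```text
t 25.2 F [1.2 0.3 0.9]
F along y 0.6069259180530597
top z 0.1256891923774827 knob [0.55086523 0.08764246] r 0.09265234410982275 wheel approx 0.9913872831820452 knob in tool mm [-0.86460853 -1.56269471]
r 0.09175797830120185 az -16.581360353640804 yaw-az-90 -0.45797487787075397
```

The knob has dropped to its home height, so the pin has clicked in. I'll open the fingers and withdraw upward.

>>> arm_command:
  increments: "5 0 -0.1 0 0 0 0; 5 0 0 0 0 0 0; 5 0 0 0 0 0 0; 5 0 0 -0.5 0 0 0; 5 0 0 -1 0 0 0; 5 0 0 -1.5 0 0 0; 5 0 0 -2 0 0 0; 5 0 0 -2.5 0 0 0; 5 0 0 -2.5 0 0 0; 5 0 0 0 0 0 0"

```text
time: 26.55
eef_pos: [0.551, 0.0884, 0.218]
ee_rot: [[-0.956, 0.293, 0.004], [0.293, 0.956, 0.0], [-0.003, 0.001, -1.0]]
wrist_force: [-0.1, -1.2, 0.5]
gripper_width: 0.0497
gripper_force: 0.0
```

```bash
python3 chk.py | head -4; python3 - <<'E'
from h import *
p,d=grab_frame("wrist"); cv2.imwrite("pics/w3.png",p[:,:,::-1])
p,d=grab_frame("side"); cv2.imwrite("pics/s3.png",p[:,:,::-1])
for q in ["dish","wheel_center"]:
    for x in pinpoint("side",q)[:1]: print(q,at_z("side",x["at"],.088))
E
```

```text
t 26.55 F [-0.1 -1.2  0.5]
F along y -1.2230422079340488
top z 0.1235918115658988 knob [0.54969126 0.08693156] r 0.09175222796508613 wheel approx 0.9801504945434092 knob in tool mm [ 1.50549109 -2.05615696]
r 0.09182714156647065 az -17.404787564216285 yaw-az-90 0.33933777594496917
dish [0.46652829 0.12101449 0.088     ]
wheel_center [0.46447882 0.11844462 0.088     ]
```

View pics/w3.png

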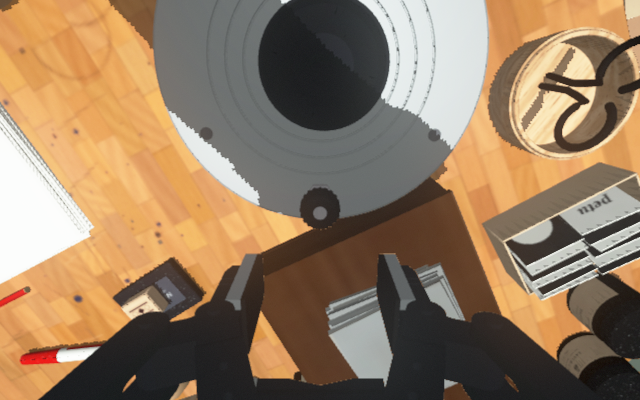

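The wrist view shows the knob at (320,208) at its home height with no red band. The dish is centred at (324,62) and the fingers are clear.

```bash
python3 -c "
from workcell import *
print(close_job())"
```

```text
the job is handed in; nothing more can be done
None
```

The pin clicked home in the next hole anticlockwise, at about 0.98 rad; the dish is still centred, the gripper is clear, and the job was handed in at about 27 s, with no verdict returned.

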